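Temperature check of a charging drone battery

TASK

Before the next flight, check the temperature of the battery pack whose cradle shows the red lamp: take the blue infrared thermometer, aim its lens squarely at the middle of the black measuring spot from about 10 cm away and hold it there steadily for a good two seconds, without the thermometer touching pack or cradle. Then stand it gently back, upright, in the blue storage tray. Leave the orange thermometer standing where it is.

Things in the scene. Friction and masses are not known exactly. Their poses are not given: they have to be found in the camera images.
- thermo_blue: Blue stand-up infrared thermometer, 170 mm tall, 0.17-0.34 kg, loose, upright. Origin: underside centre of foot; z up, x forward. Black foot 64 (x) x 44 x 14 mm; 26 mm neck; blue grip block on the z axis, 44 (x) x 30 (y) mm, z = 90 to 170 mm, to take from above across its 30 mm. A 34 mm thick snout points forward and 45 degrees down; lens at its tip: x 47.4, y 0, z 52.6 mm.
- lens_blue (a point): Centre of the blue thermometer's lens at the tip of its snout; z axis is the line of sight, outward from the lens: in the thermometer's frame it runs along (1, 0, -1), so held upright it looks ahead and 45 degrees down.
- holder_blue: Blue open tray fixed to the bench, storage of the blue thermometer: outside 86 (x) x 66 (y) x 22 mm, pocket 76 x 56 mm, floor 5 mm up. The foot fits lengthwise along x with 6 mm room all round, snout to +x or -x. A flat blue tab with white label lies on its -x side, to 70 mm from the centre. Origin: pocket centre at bench level; z up.
- cradle_red: Fixed aluminium charging cradle, base 200 x 130 x 20 mm, with a dark battery pack (150 x 95 x 55 mm, two yellow bands) leaning back 45 degrees, its broad face looking up and to -x; top edge 167 mm high. A 30 mm lamp ball on a post behind the pack, 180 mm up, is red. Origin: bench level, under the pack; z up, x from cradle front to lamp.
- spot_red (a point): Centre of the black measuring spot (40 mm disc on a white square) on the sloping face of the pack with the red lamp, 114 mm above the bench. z axis: outward normal of the face, 45 degrees up and toward the cradle's -x side.
- thermo_orange: Orange stand-up infrared thermometer, 170 mm tall, 0.17-0.34 kg, loose, upright. Origin: underside centre of foot; z up, x forward. Black foot 64 (x) x 44 x 14 mm; 26 mm neck; orange grip block on the z axis, 44 (x) x 30 (y) mm, z = 90 to 170 mm, to take from above across its 30 mm. A 34 mm thick snout points forward and 45 degrees down; lens at its tip: x 47.4, y 0, z 52.6 mm.
- holder_orange: Orange open tray fixed to the bench, storage of the orange thermometer: outside 86 (x) x 66 (y) x 22 mm, pocket 76 x 56 mm, floor 5 mm up. The foot fits lengthwise along x with 6 mm room all round, snout to +x or -x. A flat orange tab with white label lies on its -x side, to 70 mm from the centre. Origin: pocket centre at bench level; z up.
- cradle_green: Fixed aluminium charging cradle, base 200 x 130 x 20 mm, with a dark battery pack (150 x 95 x 55 mm, two yellow bands) leaning back 45 degrees, its broad face looking up and to -x; top edge 167 mm high. A 30 mm lamp ball on a post behind the pack, 180 mm up, is green. Origin: bench level, under the pack; z up, x from cradle front to lamp.
- spot_green (a point): Centre of the black measuring spot (40 mm disc on a white square) on the sloping face of the pack with the green lamp, 114 mm above the bench. z axis: outward normal of the face, 45 degrees up and toward the cradle's -x side. Not to be checked.
Not all that is in view belongs to the job. What is shaped like the cradle_red but purple is not meant. What is shaped like the thermo_orange but purple or yellow is not meant.

How it is judged:
On the way:
1. the red-lamp spot within 12 mm (each way) of the blue lens axis, 60 to 140 mm off, square within 15 degrees, thermometer under 20 mm/s and 0.15 rad/s, for 1.5 s (x of spot_red in the frame of lens_blue between -0.012 and 0.012 m and y of spot_red in the frame of lens_blue between -0.012 and 0.012 m and z of spot_red in the frame of lens_blue between 0.06 and 0.14 m and angle between the z axis of lens_blue and the z axis of spot_red, either way round below 0.262 rad and linear speed of thermo_blue below 0.02 m/s and angular speed of thermo_blue below 0.15 rad/s), for 1.5 s.
At the end, for the whole second after the job is handed in: Blue thermometer upright (0.08 rad), at rest and released, foot on the floor of the blue tray (origin within 12 mm of the pocket centre lengthwise and crosswise, at most 8 mm above the bench); orange thermometer upright within 30 mm of its start (x of thermo_blue in the frame of holder_blue between -0.012 and 0.012 m and y of thermo_blue in the frame of holder_blue between -0.012 and 0.012 m and z of thermo_blue in the frame of holder_blue below 0.008 m and angle between thermo_blue's own z axis and vertical below 0.08 rad and linear speed of thermo_blue below 0.01 m/s and angular speed of thermo_blue below 0.1 rad/s and distance of thermo_orange from where it was at the start of the episode below 0.03 m and angle between thermo_orange's own z axis and vertical below 0.1 rad); the robot touches nothing.
It fails at once if the blue thermometer touches a pack or cradle (over 2 N) (contact force between thermo_blue and cradle_red above 2 N or contact force between thermo_blue and cradle_green above 2 N).
It fails at once if the blue thermometer falls freely: faster than 0.45 m/s with no finger on it (a drop of over 10 mm) (linear speed of thermo_blue above 0.45 m/s and contact force between the fingers and thermo_blue below 0.1 N).
It fails at once if the orange thermometer is displaced by over 30 mm or tipped (distance of thermo_orange from where it was at the start of the episode above 0.03 m or angle between thermo_orange's own z axis and vertical above 0.3 rad).
It also fails if it takes over 48 s, if anything falls off the work surface, if the arm or the gripper's body presses on something with over 40 N, if the wrist force passes 120 N, or if a joint passes its speed limit or range.

ROBOT

A 6-joint arm with a two-finger parallel gripper is mounted at the origin on the work surface. World frame = base frame: x ahead of the robot, y to its left, z up, the work surface at z = 0. Lengths are in m, angles in rad, forces in N, time in s.
With the tool pointing down it reaches from about 0.3 to 0.875 m from the base axis. Payload 6.4 kg.
Tool frame: the origin (TCP) lies between the finger pads; the fingertips stand 25 mm ahead of it and the grasp point (between the pads) lies 6 mm ahead of it; z points along the fingers, y is the line along which they close (so a half turn about z gives the same grasp; the last joint's range is limited). The gripper opens to 85 mm and grips with 20 to 120 N. Pads are 22 mm wide; open, the fingers measure 114 mm over their backs; the gripper's body (76 mm by 85 mm) begins 54 mm behind the grasp point. The pads swing forward as they close: fully open they stand 13 mm farther back than shut.
Start: joints at [0.902, 0.181, 1.607, -0, 1.354, -0.206], TCP at [0.257, 0.515, 0.256] pointing down, gripper open.
Joint ranges: [-2.99, 2.99], [-0.89, 2.07], [0.3, 2.58], [-1.14, 4.28], [0, 2.63], [-3.12, 3.12]. Speed limits (rad/s): [2.57, 2.57, 3.01, 3.14, 3.14, 3.14].

INTERFACE

Orientations are given as a unit quaternion [w, x, y, z].
In Python, from bench import ctrl gives the robot as it stands.
- The arm moves only by the tool servo_tool, never from a script. Its argument "series" is text: rows parted by semicolons, each of 7 numbers parted by spaces: the gripper command: -1 is fully open, 1 is shut, values between are in proportion, then the shift along the tool's x, y, z in m, then the turn, a rotation vector about the tool's x, y, z in degrees. A call has 1 to 12 rows; each row is the pose to reach, as a shift and turn from the pose commanded when the call began, along the tool's axes at that moment; what a row does not reach only later rows make up. A row lasts 1/12 s, in which the tool goes at most 41.7 mm and 7.16 degrees, less where a joint would pass 70% of its speed; a pose out of reach is approached as far as the arm can. A call with a gripper value outside its range is refused whole. The fingers move at their own pace and stop on an object; the grip force is fixed at half the most. Time passes only in rows, so rows that repeat a pose let the fingers close. It gives the time, the measured TCP pose, the force, the opening and the grip force at its end, in the units of the state.
- ctrl.get_obs(): the state, without advancing time (a new reading comes with each control period).
- ctrl.camera(name): name is "scene" or "top"; returns a dict with "img" (420x560x3 uint8, red, green, blue), "z_map" (420x560 float32, m along the optical axis (not along the pixel's ray), 0 where there is no reading), "fovy" (degrees; the focal length in pixels is half the picture's height over the tangent of half this angle, whatever the lens; pixels are square), "cx", "cy" (the principal point, pixels), "extrinsics" (4x4, takes a point from camera to world coordinates). Camera axes: x right, y down, z forward; pixel columns grow to the right and rows downward; lengths in m; the calibration is good to about 2 mm. A picture is of the moment at which its call begins.
- ctrl.hand_in(): hands the job in; it is judged then, once.
The state is a dict: "time_s": time; "q": joint angles; "dq": joint speeds; "joint_efforts": joint torques, N m; "eef_pos": TCP position; "eef_rot": TCP orientation; "wrist_force": force on the tool from outside, world axes, zero at the start; "torque": the same for the moment, N m; "opening": opening from 0.0 (shut) to 1.0 (fully open); "grasp_force": force on a finger pad.
Only numpy, scipy, OpenCV 4.12 (cv2) and the standard library are available. Lean on these libraries where they do the work, as an engineer would, in place of code of your own. Each camera call takes 0.05 s, during which the arm holds its last target. There are 200 camera calls.

## Working session

There is one attempt and no reset: what is moved stays moved. The work goes in short steps, Python scripts to look and compute and a tool call to move; the robot and the scene stay as the last step left them, time stands still between calls to the robot, and variables do not carry over. Pictures are saved under pics/ and viewed, at most 10 in all, crops included, and the job is handed in when it is done.

Besides the shell and the picture viewer there is one more tool, called after ">>>" as name(argument=value, ...), one argument or row to a line, values as JSON. servo_tool: Moves the arm, as the interface text tells. Its arguments: {"type":"object","properties":{"series":{"type":"string"}},"required":["series"]}

```bash
mkdir -p pics
cat > h.py <<'E'
import numpy as np, cv2, pickle
from bench import ctrl
def snap(n,tag):
    c=ctrl.camera(n); pickle.dump(c,open(f'{tag}.pkl','wb')); cv2.imwrite(f'pics/{tag}.png',cv2.cvtColor(c['img'],cv2.COLOR_RGB2BGR)); return c
def load(tag): return pickle.load(open(f'{tag}.pkl','rb'))
def cloud(c):
    z=c['z_map'];h,w=z.shape;f=h/2/np.tan(np.radians(c['fovy'])/2)
    u,v=np.meshgrid(np.arange(w),np.arange(h))
    P=np.stack([(u-c['cx'])/f*z,(v-c['cy'])/f*z,z],-1)
    E=np.array(c['extrinsics']);W=P@E[:3,:3].T+E[:3,3];W[z==0]=np.nan
    return W
E
python3 - <<'E'
from h import *
a=snap('scene','s0');b=snap('top','t0')
for c in(a,b):print(c['fovy'],c['cx'],c['cy'],np.round(c['extrinsics'],3))
print(ctrl.get_obs())
E
```

```text
47.17109596694538 280.92832201556564 216.5682952600642 [[-0.601  0.649 -0.465  0.945]
 [ 0.799  0.49  -0.349  0.44 ]
 [ 0.001 -0.582 -0.813  0.935]
 [ 0.     0.     0.     1.   ]]
42.98432011243329 284.1141084063943 208.929694036679 [[ 0.025 -0.996  0.085  0.342]
 [-0.999 -0.027 -0.02   0.078]
 [ 0.023 -0.084 -0.996  1.647]
 [ 0.     0.     0.     1.   ]]
{'time_s': 0.1, 'q': array([ 9.01716664e-01,  1.81455453e-01,  1.60790564e+00, -1.46179525e-05,
        1.35382442e+00, -2.06296965e-01]), 'dq': array([ 0.00024178, -0.00154832, -0.00264857,  0.00196624,  0.00131388,
        0.00023879]), 'joint_efforts': array([ 1.70101421e-04, -4.45877695e+01, -3.52240205e+01, -3.74502042e-04,
        4.19785050e-03,  2.07309830e-05]), 'eef_pos': array([0.25639569, 0.51415297, 0.25548172]), 'eef_rot': array([-3.31099581e-04,  2.29330402e-01,  9.73348310e-01, -7.24375986e-04]), 'wrist_force': array([ 0.11305836, -0.30697515,  0.72124925]), 'torque': array([ 0.00095889, -0.05127059, -0.04881142]), 'grasp_force': 0.0, 'opening': 1.0014776054664334}
```

View pics/s0.png

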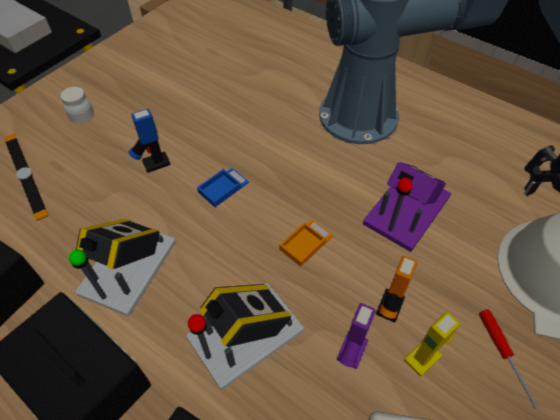

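View pics/t0.png

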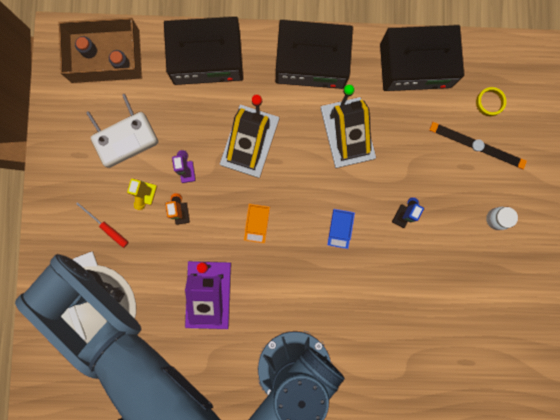

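The red-lamp cradle is at top (248,140) and the blue thermometer at top (408,212). The blue tray is at (341,229), with its tab toward the robot. Next I'll measure with depth.

Run:
```python
from h import *
for tag,rois in (('t0',dict(th=(385,190,435,240),tray=(322,200,362,255),cr=(215,85,285,182),ly=(165,190,192,228))),('s0',dict(th=(122,100,175,175),tray=(190,160,255,210),cr=(180,275,305,385)))):
    c=load(tag);W=cloud(c);H=cv2.cvtColor(c['img'],cv2.COLOR_RGB2HSV).astype(int)
    for k,(x0,y0,x1,y1) in rois.items():
        w=W[y0:y1,x0:x1].reshape(-1,3);h=H[y0:y1,x0:x1].reshape(-1,3)
        def show(n,m):
            p=w[m&np.isfinite(w[:,2])]
            if len(p)<4: print(tag,k,n,len(p));return
            r=cv2.minAreaRect((p[:,:2]*1000).astype(np.float32))
            print(tag,k,n,len(p),'mean',np.round(p.mean(0),4),'med z',np.round(np.median(p[:,2]),4),'rect',np.round(r[0],1),np.round(r[1],1),round(r[2],1))
        blue=(h[:,0]>100)&(h[:,0]<130)&(h[:,1]>120)
        z=w[:,2]
        if k in('th','ly'):
            show('top',(z>.160)&(z<.185)); show('foot',(z>.009)&(z<.022)&(h[:,2]<80))
            show('snout',(z>.03)&(z<.09)&(blue if k=='th' else True))
        if k=='tray': show('blue',blue); show('rim',(z>.016)&(z<.03)); show('tab',(h[:,1]<80)&(h[:,2]>130))
        if k=='cr':
            show('base',(z>.013)&(z<.027)&(h[:,1]<60)); show('white',(h[:,1]<60)&(h[:,2]>110)&(z>.08)&(z<.15))
            show('spotblk',(h[:,2]<50)&(abs(z-.114)<.02)); show('lamp',(h[:,0]<8)&(h[:,1]>180)&(h[:,2]>120)&(z>.15)); show('top',(z>.155)&(z<.175))
def crop(tag,x0,y0,x1,y1,s): return cv2.resize(cv2.imread(f'pics/{tag}.png')[y0:y1,x0:x1],None,fx=s,fy=s,interpolation=cv2.INTER_CUBIC)
a=crop('t0',385,190,435,240,6);b=crop('s0',122,100,172,175,6);b=cv2.resize(b,(300,450));d=crop('t0',210,85,290,185,4)[:400]
can=np.zeros((600,800,3),np.uint8);can[:300,:300]=a;can[:300,300:300+200]=cv2.resize(b,(200,300));can[:375,500:800]=cv2.resize(d,(300,375))
can[300:600,0:300]=crop('t0',317,205,367,255,6)
cv2.imwrite('pics/c1.png',can)
```

```text
t0 th top 167 mean [ 0.4702 -0.3216  0.1687] med z 0.1687 rect [ 470.  -322.2] [31.  43.3] 62.9
t0 th foot 112 mean [ 0.4686 -0.3131  0.0142] med z 0.0136 rect [ 471.3 -320.6] [40.5 64.4] 63.2
t0 th snout 29 mean [ 0.5131 -0.3389  0.0696] med z 0.0713 rect [ 512.  -339.7] [24.8 14.2] 78.0
t0 tray blue 659 mean [ 0.4324 -0.1319  0.0073] med z 0.0052 rect [ 425.2 -130.2] [ 63.5 110.4] 81.9
t0 tray rim 139 mean [ 0.4396 -0.1356  0.0217] med z 0.0218 rect [ 439.6 -133.6] [66.2 86.7] 81.9
t0 tray tab 142 mean [ 0.3947 -0.1295  0.0056] med z 0.0044 rect [ 425.9 -133.2] [ 71.4 119.5] 79.9
t0 cr base 741 mean [0.6703 0.1424 0.0193] med z 0.019 rect [691.  157.2] [129.1 200.5] 73.5
t0 cr white 235 mean [0.669  0.1642 0.1128] med z 0.1148 rect [695.8 152.9] [ 93.3 117. ] 76.4
t0 cr spotblk 95 mean [0.6731 0.1534 0.1136] med z 0.1129 rect [706.3 136.3] [ 64.2 122.8] 73.3
t0 cr lamp 84 mean [0.7708 0.1333 0.1888] med z 0.1891 rect [772.  132.9] [25.9 27.1] 35.8
t0 cr top 324 mean [0.7177 0.1454 0.1609] med z 0.1603 rect [723.6 152. ] [83.3 86.6] 11.9
t0 ly top 174 mean [0.4599 0.3592 0.1689] med
[... 582 characters left out ...]
 [ 426.6 -130. ] [ 66.6 113.4] 81.0
s0 tray rim 283 mean [ 0.4391 -0.1325  0.0201] med z 0.0203 rect [ 438.3 -134.2] [70.5 89.5] 80.2
s0 tray tab 82 mean [ 0.3794 -0.1235  0.0038] med z 0.0034 rect [ 379.4 -124.3] [47.5 16.7] 80.2
s0 cr base 2716 mean [0.7221 0.1764 0.0192] med z 0.0192 rect [689.7 158.5] [129.6 200.6] 73.3
s0 cr white 229 mean [0.6671 0.1659 0.1136] med z 0.1163 rect [710.4 157.3] [ 58.8 142.8] 79.3
s0 cr spotblk 648 mean [0.7073 0.1781 0.1169] med z 0.1174 rect [711.7 156.5] [ 87.5 137.7] 71.1
s0 cr lamp 233 mean [0.7737 0.1366 0.1892] med z 0.1899 rect [772.6 134.8] [27.4 26.1] 34.1
s0 cr top 840 mean [0.7209 0.1475 0.1609] med z 0.1606 rect [743.7 141.3] [94.4 89.1] 72.5
```

View pics/c1.png

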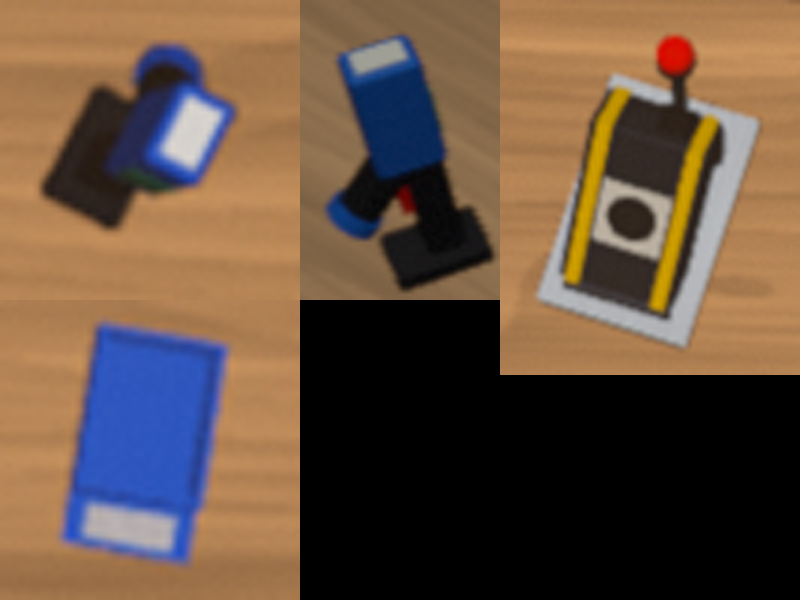

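```bash
cat >> h.py <<'E'
from scipy.spatial.transform import Rotation as Ro
def delta(p,yaw,o=None):
    """shift (tool axes, m) and turn about tool (deg) to put TCP at p, tool y along thermo y at yaw(deg), z down"""
    o=o or ctrl.get_obs(); R=Ro.from_quat(np.roll(o['eef_rot'],-1)).as_matrix()
    c,s=np.cos(np.radians(yaw)),np.sin(np.radians(yaw))
    T=np.array([[-c,-s,0],[-s,c,0],[0,0,-1]]).T.T
    T=np.column_stack([[-c,-s,0],[-s,c,0],[0,0,-1]])
    print('shift',np.round(R.T@(np.array(p)-o['eef_pos']),4),'turn',np.round(Ro.from_matrix(R.T@T).as_rotvec(degrees=True),2),'at',np.round(o['eef_pos'],4),round(o['time_s'],2),'open',o['opening'])
E
python3 - <<'E'
from h import *
W=cloud(load('t0'));print(W[141:146,243:248].mean((0,1)))
W=cloud(load('s0'));print(W[299:304,253:258].mean((0,1)))
# dark spot centroid within white square
d=np.array([np.cos(np.radians(-16.6)),np.sin(np.radians(-16.6))])
for t,(x0,y0,x1,y1) in (('t0',(230,125,262,160)),('s0',(235,282,278,322))):
    c=load(t);W=cloud(c)[y0:y1,x0:x1];H=cv2.cvtColor(c['img'],cv2.COLOR_RGB2HSV)[y0:y1,x0:x1]
    m=((H[...,1]<70)&(H[...,2]>110)&(W[...,2]>.06)).astype(np.uint8)
    n,l,s,_=cv2.connectedComponentsWithStats(m);k=1+np.argmax(s[1:,4])
    hull=cv2.convexHull(np.argwhere(l==k)[:,::-1].astype(np.int32));f=np.zeros_like(m);cv2.fillConvexPoly(f,hull,1)
    p=W[f>0];r=cv2.minAreaRect((p[:,:2]*1000).astype(np.float32));print(t,p.mean(0),r)
delta((.4702,-.3215,.256),-27.3)
E
```

```text
[nan nan nan]
[0.65802351 0.16405876 0.11056158]
t0 [nan nan nan] ((657.37890625, 169.12652587890625), (53.73368835449219, 41.0833740234375), 60.282615661621094)
s0 [nan nan nan] ((660.8027954101562, 165.70289611816406), (57.865966796875, 40.91305160522461), 73.0154800415039)
shift [-5.644e-01 -6.523e-01  3.000e-04] turn [-0.09 -0.02  0.78] at [0.2564 0.5142 0.2555] 0.1 open 1.0014776054664334
```

>>> servo_tool(
  series="-1 -0.564 -0.652 0 0 0 0.8;-1 -0.564 -0.652 0 0 0 0.8;-1 -0.564 -0.652 0 0 0 0.8;-1 -0.564 -0.652 0 0 0 0.8;-1 -0.564 -0.652 0 0 0 0.8;-1 -0.564 -0.652 0 0 0 0.8;-1 -0.564 -0.652 0 0 0 0.8;-1 -0.564 -0.652 0 0 0 0.8;-1 -0.564 -0.652 0 0 0 0.8;-1 -0.564 -0.652 0 0 0 0.8;-1 -0.564 -0.652 0 0 0 0.8;-1 -0.564 -0.652 0 0 0 0.8",
)

```text
time_s: 1.1
eef_pos: [0.3803, 0.0282, 0.2563]
eef_rot: [0.0, 0.236, 0.972, 0.0]
wrist_force: [1.3, 0.9, -0.2]
opening: 1.001
grasp_force: 0.0
```

```bash
python3 -c "
from h import *
delta((.4702,-.3215,.256),-27.3)"
```

```text
shift [-0.2403 -0.2694  0.0004] turn [ 0.02  0.03 -0.02] at [0.3803 0.0282 0.2563] 1.1 open 1.0005153144869887
```

>>> servo_tool(
  series="-1 -0.24 -0.269 0 0 0 0;-1 -0.24 -0.269 0 0 0 0;-1 -0.24 -0.269 0 0 0 0;-1 -0.24 -0.269 0 0 0 0;-1 -0.24 -0.269 0 0 0 0;-1 -0.24 -0.269 0 0 0 0;-1 -0.24 -0.269 0 0 0 0;-1 -0.24 -0.269 0 0 0 0;-1 -0.24 -0.269 0 0 0 0;-1 -0.24 -0.269 0 0 0 0;-1 -0.24 -0.269 0 0 0 0;-1 -0.24 -0.269 0 0 0 0",
)

```text
time_s: 2.1
eef_pos: [0.4699, -0.3182, 0.2555]
eef_rot: [-0.001, 0.236, 0.972, 0.001]
wrist_force: [0.4, 0.7, 0.7]
opening: 1.003
grasp_force: 0.0
```

Run:
```python
from h import *
delta((.4702,-.3215,.144),-27.3)
a=snap('scene','s1')
cv2.imwrite('pics/c2.png',cv2.resize(cv2.imread('pics/s1.png')[40:220,80:300],None,fx=3,fy=3,interpolation=cv2.INTER_CUBIC))
```

```text
shift [-0.002  -0.0029  0.1115] turn [ 0.05 -0.1  -0.03] at [ 0.4699 -0.3182  0.2555] 2.1 open 1.0033930901493295
```

View pics/c2.png

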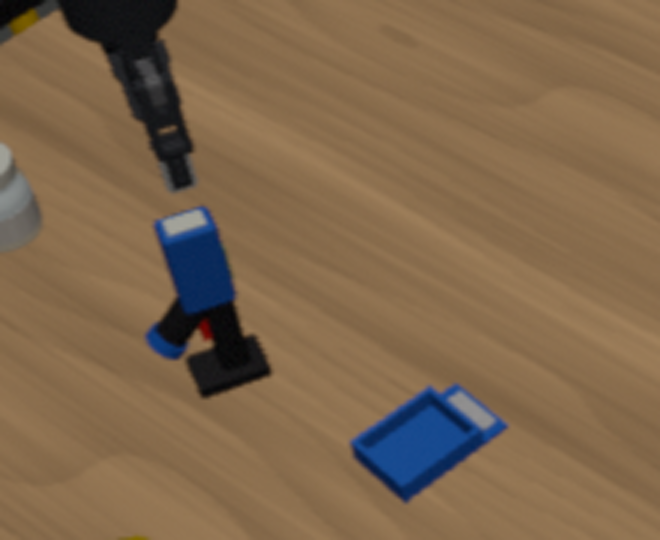

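The fingers at (178,185) are above the blue block at (185,220), in line with it. I'll descend and grip.

>>> servo_tool(
  series="-1 -0.001 -0.002 0.015 0 0 0;-1 -0.001 -0.002 0.035 0 0 0;-1 -0.001 -0.002 0.055 0 0 0;-1 -0.001 -0.002 0.075 0 0 0;-1 -0.001 -0.002 0.09 0 0 0;-1 -0.001 -0.002 0.1 0 0 0;-1 -0.001 -0.002 0.107 0 0 0;-1 -0.001 -0.002 0.111 0 0 0;-1 -0.001 -0.002 0.111 0 0 0;-1 -0.001 -0.002 0.111 0 0 0",
)

```text
time_s: 2.98
eef_pos: [0.4707, -0.3213, 0.146]
eef_rot: [0.0, 0.236, 0.972, -0.0]
wrist_force: [-0.4, 0.0, 0.3]
opening: 1.003
grasp_force: 0.0
```

```bash
python3 -c "
from h import *
delta((.4702,-.3215,.144),-27.3);print(ctrl.get_obs()['wrist_force'])"
```

```text
shift [ 0.0004 -0.0004  0.002 ] turn [-0.02  0.06  0.  ] at [ 0.4707 -0.3213  0.146 ] 2.98 open 1.003181252085849
[-0.41060805  0.01560493  0.32153939]
```

Good. Close (gently, in steps).

>>> servo_tool(
  series="-0.6 0 0 0.001 0 0 0;-0.3 0 0 0.001 0 0 0;0 0 0 0.001 0 0 0;0.15 0 0 0.001 0 0 0;0.3 0 0 0.001 0 0 0;0.5 0 0 0.001 0 0 0;1 0 0 0.001 0 0 0;1 0 0 0.001 0 0 0;1 0 0 0.001 0 0 0;1 0 0 0.001 0 0 0;1 0 0 0.001 0 0 0;1 0 0 0.001 0 0 0",
)

```text
time_s: 3.98
eef_pos: [0.4705, -0.3215, 0.1446]
eef_rot: [0.0, 0.236, 0.972, -0.0]
wrist_force: [-1.1, -0.7, 5.9]
opening: 0.347
grasp_force: 59.5
```

>>> servo_tool(
  series="1 0 0 -0.002 0 0 0;1 0 0 -0.006 0 0 0;1 0 0 -0.015 0 0 0;1 0 0 -0.03 0 0 0;1 0 0 -0.05 0 0 0;1 0 0 -0.07 0 0 0;1 0 0 -0.09 0 0 0;1 0 0 -0.11 0 0 0;1 0 0 -0.128 0 0 0;1 0 0 -0.14 0 0 0;1 0 0 -0.14 0 0 0;1 0 0 -0.14 0 0 0",
)

```text
time_s: 4.98
eef_pos: [0.4704, -0.3212, 0.2845]
eef_rot: [0.0, 0.236, 0.972, -0.0]
wrist_force: [-1.0, -0.0, -2.5]
opening: 0.344
grasp_force: 59.2
```

Run:
```python
from h import *
o=ctrl.get_obs();print(o['wrist_force'],o['torque'])
delta((.5478,.2004,.285),-16.6)
c=snap('scene','s2');snap('top','t2')
W=cloud(c);p=W.reshape(-1,3);print(np.nanmin(np.abs(p[:,0]-.47)))
cv2.imwrite('pics/c3.png',cv2.resize(cv2.imread('pics/s2.png')[20:180,80:240],None,fx=3.5,fy=3.5,interpolation=cv2.INTER_CUBIC))
```

```text
[-0.96639888 -0.0265644  -2.51928419] [ 0.00183218  0.02283817 -0.0008448 ]
shift [ 0.1706  0.499  -0.0007] turn [-1.000e-02  4.000e-02 -1.071e+01] at [ 0.4704 -0.3212  0.2845] 4.98 open 0.3439320193773084
6.5047492355807535e-06
```

View pics/c3.png

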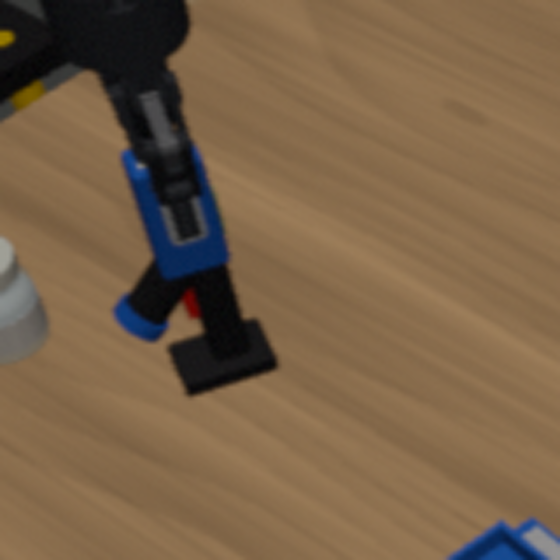

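>>> servo_tool(
  series="1 0.002 0.006 0 0 0 -0.2;1 0.006 0.019 0 0 0 -0.5;1 0.012 0.038 0 0 0 -0.9;1 0.02 0.06 0.001 0 0 -1.4;1 0.028 0.083 0.002 0 0 -1.9;1 0.036 0.107 0.003 0 0 -2.4;1 0.044 0.131 0.004 0 0 -2.9;1 0.053 0.155 0.005 0 0 -3.4;1 0.061 0.179 0.005 0 0 -3.9;1 0.069 0.203 0.005 0 0 -4.4;1 0.077 0.227 0.005 0 0 -4.9;1 0.085 0.251 0.005 0 0 -5.4",
)

```text
time_s: 6.08
eef_pos: [0.5094, -0.0567, 0.2786]
eef_rot: [-0.001, 0.189, 0.982, 0.0]
wrist_force: [0.1, -1.0, -3.1]
opening: 0.341
grasp_force: 59.3
```

```bash
python3 -c "
from h import *
delta((.5478,.2004,.2765),-16.6)"
```

```text
shift [0.06   0.2529 0.0023] turn [ 0.02 -0.08 -5.24] at [ 0.5094 -0.0567  0.2786] 6.08 open 0.3413979796742336
```

>>> servo_tool(
  series="1 0.006 0.024 0.001 0 0 -0.5;1 0.012 0.049 0.002 0 0 -1;1 0.018 0.075 0.002 0 0 -1.6;1 0.024 0.1 0.002 0 0 -2.1;1 0.03 0.126 0.002 0 0 -2.6;1 0.036 0.151 0.002 0 0 -3.1;1 0.042 0.176 0.002 0 0 -3.6;1 0.048 0.2 0.002 0 0 -4.1;1 0.053 0.221 0.002 0 0 -4.6;1 0.057 0.238 0.002 0 0 -5;1 0.059 0.248 0.002 0 0 -5.2;1 0.06 0.252 0.002 0 0 -5.2",
)

```text
time_s: 7.08
eef_pos: [0.5475, 0.199, 0.2766]
eef_rot: [-0.001, 0.144, 0.99, 0.0]
wrist_force: [-0.6, 0.1, -2.0]
opening: 0.347
grasp_force: 59.3
```

>>> servo_tool(
  series="1 0 0 0 0 0 0;1 0 0 0 0 0 0",
)

```text
time_s: 7.25
eef_pos: [0.548, 0.1966, 0.2769]
eef_rot: [-0.0, 0.145, 0.989, -0.0]
wrist_force: [-0.6, -1.0, -2.4]
opening: 0.343
grasp_force: 59.3
```

Run:
```python
from h import *
delta((.5478,.2004,.2765),-16.6)
c=snap('scene','s3');snap('top','t3')
# check spot from top view again + thermo geometry
W=cloud(load('t3'))
a=cv2.resize(cv2.imread('pics/s3.png')[180:390,150:370],(440,420),interpolation=cv2.INTER_CUBIC)
b=cv2.resize(cv2.imread('pics/t3.png')[80:230,170:290],(336,420),interpolation=cv2.INTER_CUBIC)
cv2.imwrite('pics/c4.png',np.hstack([a,b]))
```

```text
shift [0.0013 0.0035 0.0004] turn [-0.04 -0.03 -0.11] at [0.548  0.1966 0.2769] 7.25 open 0.34341034785419855
```

View pics/c4.png

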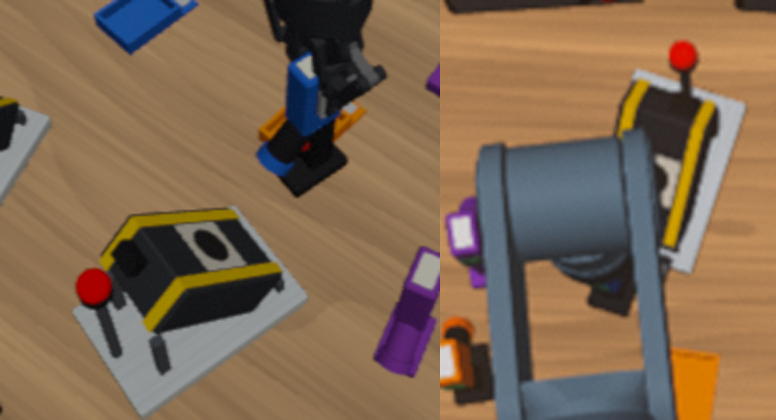

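Thermometer upright, facing the spot (210,243 in the crop). I'll correct by 3 mm and hold.

>>> servo_tool(
  series="1 0 0.001 0 0 0 0;1 0.001 0.002 0 0 0 0;1 0.001 0.003 0 0 0 0;1 0.001 0.003 0 0 0 0;1 0.001 0.003 0 0 0 0;1 0.001 0.003 0 0 0 0;1 0.001 0.003 0 0 0 0;1 0.001 0.003 0 0 0 0;1 0.001 0.003 0 0 0 0;1 0.001 0.003 0 0 0 0;1 0.001 0.003 0 0 0 0;1 0.001 0.003 0 0 0 0",
)

```text
time_s: 8.35
eef_pos: [0.5483, 0.2001, 0.2773]
eef_rot: [-0.0, 0.145, 0.989, -0.0]
wrist_force: [-0.3, -0.6, -1.8]
opening: 0.344
grasp_force: 59.3
```

Run:
```python
from h import *
delta((.5478,.2004,.2765),-16.6)
c=snap('scene','s4');W=cloud(c);H=cv2.cvtColor(c['img'],cv2.COLOR_RGB2HSV)
f=420/2/np.tan(np.radians(c['fovy'])/2);E=np.array(c['extrinsics'])
o=ctrl.get_obs();y=np.radians(-16.6);d=np.array([np.cos(y),np.sin(y),0]);T=o['eef_pos']*[1,1,0]+[0,0,o['eef_pos'][2]-.1445]
# blue points in expected thermo frame
m=(H[...,0]>100)&(H[...,0]<130)&(H[...,1]>120)&(np.linalg.norm(W-T-[0,0,.1],axis=-1)<.12)
q=(W[m]-T);x=q@d;yy=q@[-d[1],d[0],0];z=q[:,2]
b=z>.092;s=z<.085
print('block x',np.percentile(x[b],[2,98]),'y',np.percentile(yy[b],[2,98]),'z',np.percentile(z[b],[2,98]))
print('ring x',x[s].mean(),'y',yy[s].mean(),np.percentile(yy[s],[2,98]),'z',z[s].mean(),'expect ~ 47,0,53')
fr=b&(abs(yy)<.012)&(x>.015);print('front face slope',np.polyfit(z[fr],x[fr],1) if fr.sum()>9 else fr.sum())
foot=(W[...,2]>T[2]-.01)&(W[...,2]<T[2]+.02)&(np.linalg.norm(W-T,axis=-1)<.06)&(H[...,2]<70)
g=W[foot]-T;print('foot x',np.percentile(g@d,[2,98]),'y',np.percentile(g@[-d[1],d[0],0],[2,98]),'z',np.percentile(g[:,2],[5,95]))
```

```text
shift [0.0005 0.0001 0.0008] turn [-0.   -0.   -0.11] at [0.5483 0.2001 0.2773] 8.35 open 0.3443662044811171
block x [-0.00581605  0.02235225] y [-0.01275227  0.01715421] z [0.09520905 0.17082036]
ring x 0.04272346420577651 y 0.005187793557174058 [-0.00998473  0.01594703] z 0.0633329382444702 expect ~ 47,0,53
front face slope [-0.03164453  0.02537193]
foot x [-0.02962921  0.03152249] y [-0.0068779   0.02074913] z [0.00557382 0.01681032]
```

>>> servo_tool(
  series="1 0 0 0 0 0 0;1 0 0 0 0 0 0;1 0 0 0 0 0 0;1 0 0 0 0 0 0;1 0 0 0 0 0 0;1 0 0 0 0 0 0;1 0 0 0 0 0 0;1 0 0 0 0 0 0;1 0 0 0 0 0 0;1 0 0 0 0 0 0;1 0 0 0 0 0 0;1 0 0 0 0 0 0",
)

```text
time_s: 9.4
eef_pos: [0.5483, 0.2001, 0.2773]
eef_rot: [-0.0, 0.145, 0.989, -0.0]
wrist_force: [0.5, -0.5, -1.4]
opening: 0.347
grasp_force: 59.3
```

>>> servo_tool(
  series="1 0 0 0 0 0 0;1 0 0 0 0 0 0;1 0 0 0 0 0 0;1 0 0 0 0 0 0;1 0 0 0 0 0 0;1 0 0 0 0 0 0;1 0 0 0 0 0 0;1 0 0 0 0 0 0;1 0 0 0 0 0 0;1 0 0 0 0 0 0;1 0 0 0 0 0 0;1 0 0 0 0 0 0",
)

```text
time_s: 10.4
eef_pos: [0.5483, 0.2001, 0.2773]
eef_rot: [-0.0, 0.145, 0.989, -0.0]
wrist_force: [0.6, 0.0, -1.8]
opening: 0.341
grasp_force: 59.3
```

```bash
python3 -c "
from h import *
delta((.439,-.134,.2765),-8.3)"
```

```text
shift [ 0.0086 -0.3514  0.0008] turn [-0.   -0.   -8.42] at [0.5483 0.2001 0.2773] 10.4 open 0.34113142756189474
```

>>> servo_tool(
  series="1 0.004 -0.006 0 0 0 0;1 0.008 -0.022 0 0 0 -0.4;1 0.009 -0.046 0 0 0 -1;1 0.009 -0.076 0 0 0 -1.8;1 0.009 -0.108 0 0 0 -2.6;1 0.009 -0.14 0 0 0 -3.4;1 0.009 -0.172 0 0 0 -4.2;1 0.009 -0.204 0 0 0 -5;1 0.009 -0.236 0 0 0 -5.8;1 0.009 -0.266 0 0 0 -6.5;1 0.009 -0.292 0 0 0 -7.2;1 0.009 -0.315 0 0 0 -7.8",
)

```text
time_s: 11.4
eef_pos: [0.448, -0.1006, 0.2775]
eef_rot: [0.0, 0.078, 0.997, -0.0]
wrist_force: [0.1, 0.2, -2.4]
opening: 0.34
grasp_force: 59.6
```

>>> servo_tool(
  series="1 0.003 -0.016 0 0 0 -0.3;1 0.005 -0.028 0 0 0 -0.6;1 0.005 -0.036 0 0 0 -0.6;1 0.005 -0.036 0 0 0 -0.6;1 0.005 -0.036 0 0 0 -0.6;1 0.005 -0.036 0 0 0 -0.6",
)

```text
time_s: 11.9
eef_pos: [0.4386, -0.1332, 0.2773]
eef_rot: [0.0, 0.072, 0.997, 0.0]
wrist_force: [0.0, 0.9, -1.7]
opening: 0.341
grasp_force: 59.8
```

```bash
python3 -c "
from h import *
delta((.439,-.134,.1495),-8.3)"
```

```text
shift [-0.0005 -0.0008  0.1278] turn [0.02 0.   0.  ] at [ 0.4386 -0.1332  0.2773] 11.9 open 0.3411033613401976
```

Descend to ~20 mm above the floor rim, then look.

>>> servo_tool(
  series="1 0 -0.001 0.01 0 0 0;1 0 -0.001 0.025 0 0 0;1 0 -0.001 0.043 0 0 0;1 0 -0.001 0.06 0 0 0;1 0 -0.001 0.075 0 0 0;1 0 -0.001 0.087 0 0 0;1 0 -0.001 0.095 0 0 0;1 0 -0.001 0.1 0 0 0;1 0 -0.001 0.1 0 0 0;1 0 -0.001 0.1 0 0 0",
)

```text
time_s: 12.73
eef_pos: [0.4386, -0.1346, 0.1774]
eef_rot: [0.0, 0.072, 0.997, -0.0]
wrist_force: [0.4, 0.1, -1.6]
opening: 0.344
grasp_force: 59.6
```

Run:
```python
from h import *
delta((.439,-.134,.1495),-8.3)
c=snap('scene','s5')
cv2.imwrite('pics/c5.png',cv2.resize(cv2.imread('pics/s5.png')[110:230,160:290],None,fx=5,fy=5,interpolation=cv2.INTER_CUBIC))
```

```text
shift [-0.0003  0.0007  0.0279] turn [-0.    0.    0.01] at [ 0.4386 -0.1346  0.1774] 12.73 open 0.3444303373205137
```

View pics/c5.png

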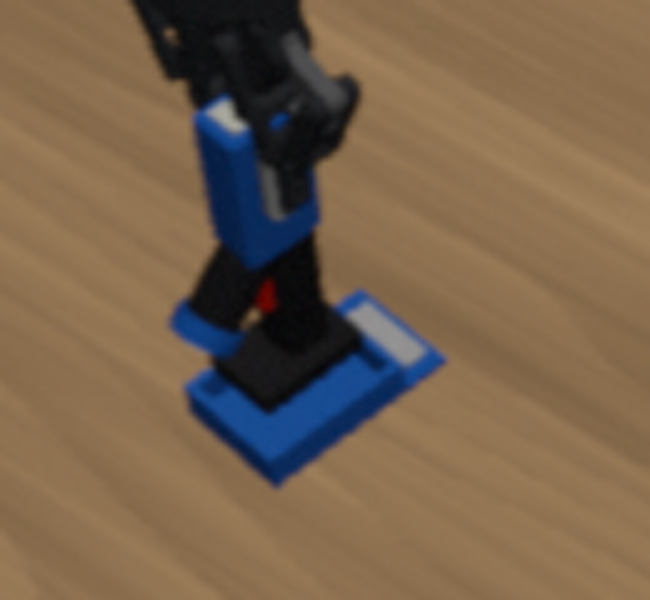

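The foot at (285,365) is parallel to the tray and over its pocket. I'll lower it slowly, watching the force.

>>> servo_tool(
  series="1 0 0 0.004 0 0 0;1 0 0 0.008 0 0 0;1 0 0 0.012 0 0 0;1 0 0 0.016 0 0 0;1 0 0 0.019 0 0 0;1 0 0 0.022 0 0 0;1 0 0 0.024 0 0 0;1 0 0 0.025 0 0 0;1 0 0 0.026 0 0 0;1 0 0 0.027 0 0 0;1 0 0 0.027 0 0 0",
)

```text
time_s: 13.7
eef_pos: [0.4384, -0.1347, 0.1502]
eef_rot: [-0.0, 0.073, 0.997, 0.0]
wrist_force: [-0.3, 0.2, -2.2]
opening: 0.343
grasp_force: 59.7
```

>>> servo_tool(
  series="1 0 0 0.0005 0 0 0;1 0 0 0.001 0 0 0;1 0 0 0.001 0 0 0",
)

```text
time_s: 13.95
eef_pos: [0.4386, -0.1349, 0.1496]
eef_rot: [0.0, 0.072, 0.997, -0.0]
wrist_force: [-0.9, 0.8, 0.0]
opening: 0.345
grasp_force: 60.0
```

>>> servo_tool(
  series="1 0 0 0.0005 0 0 0;1 0 0 0.0005 0 0 0;0.25 0 0 0.0005 0 0 0;0.1 0 0 0.0005 0 0 0;-0.1 0 0 0.0005 0 0 0;-0.3 0 0 0.0005 0 0 0;-0.6 0 0 0.0005 0 0 0;-1 0 0 0.0005 0 0 0;-1 0 0 0.0005 0 0 0;-1 0 0 0.0005 0 0 0;-1 0 0 0.0005 0 0 0;-1 0 0 0.0005 0 0 0",
)

```text
time_s: 14.95
eef_pos: [0.4384, -0.1348, 0.1488]
eef_rot: [0.0, 0.073, 0.997, -0.0]
wrist_force: [0.4, -0.2, -0.3]
opening: 0.999
grasp_force: 0.0
```

>>> servo_tool(
  series="-1 0 0 -0.005 0 0 0;-1 0 0 -0.015 0 0 0;-1 0 0 -0.03 0 0 0;-1 0 0 -0.05 0 0 0;-1 0 0 -0.075 0 0 0;-1 0 0 -0.1 0 0 0;-1 0 0 -0.125 0 0 0;-1 0 0 -0.145 0 0 0;-1 0 0 -0.155 0 0 0;-1 0 0 -0.155 0 0 0;-1 0 0 -0.155 0 0 0",
)

```text
time_s: 15.87
eef_pos: [0.4384, -0.1348, 0.3039]
eef_rot: [0.0, 0.072, 0.997, -0.0]
wrist_force: [0.8, 0.6, -0.4]
opening: 0.997
grasp_force: 0.0
```

Run:
```python
from h import *
c=snap('scene','s6');snap('top','t6')
W=cloud(c);P=W.reshape(-1,3);m=(abs(P[:,0]-.439)<.04)&(abs(P[:,1]+.134)<.04)&(P[:,2]>.165)&(P[:,2]<.185)
p=P[m];print(np.median(p[:,2]),cv2.minAreaRect((p[:,:2]*1000).astype(np.float32)))
cv2.imwrite('pics/c6.png',cv2.resize(cv2.imread('pics/s6.png')[110:230,160:290],None,fx=5,fy=5,interpolation=cv2.INTER_CUBIC))
print(ctrl.get_obs()['eef_pos'])
```

```text
0.17312815589397412 ((439.57647705078125, -135.3138427734375), (31.68065071105957, 43.6610107421875), 81.55277252197266)
[ 0.43776286 -0.1343579   0.3023289 ]
```

View pics/c6.png

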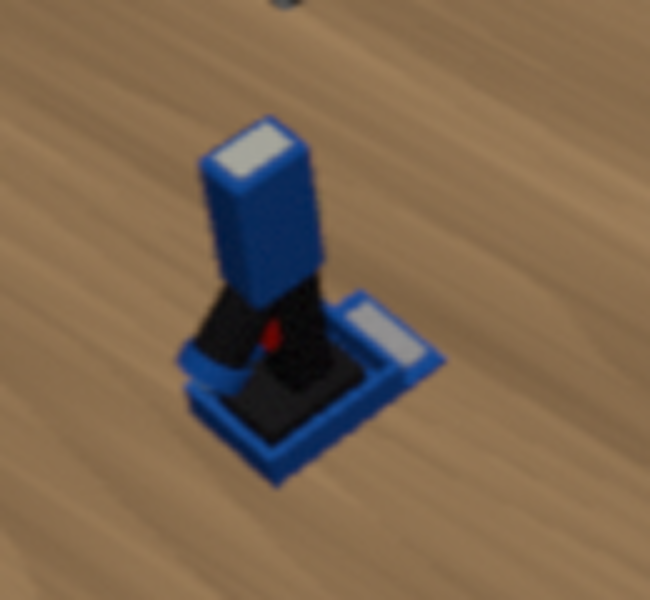

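It stands upright in the pocket, with the foot at (295,385) inside the rim.

```bash
python3 -c "
from bench import ctrl
print(ctrl.hand_in())"
```

```text
the job is handed in; nothing more can be done
None
```

The blue thermometer was held on the red-lamp spot from about 10 cm for over two seconds and now stands upright in its blue tray. The orange one was not approached, and the job is handed in (no verdict was returned).

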